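# Open the battery well of a talkback pod

### The arm

A 6-joint arm with a two-finger parallel gripper is mounted at the origin on the work surface. World frame = base frame: x ahead of the robot, y to its left, z up, the work surface at z = 0. Lengths are in mm, angles in rad, forces in N, time in s.
With the tool pointing down it reaches from about 275 to 825 mm from the base axis. Payload 5.2 kg.
Tool frame: the origin (TCP) lies at the very end of the fingers, on their centre line; the grasp point (between the pads) lies 19 mm behind it; z points along the fingers, y is the direction in which the jaws open and shut (so a half turn about z gives the same grasp; the last joint's range is limited). The gripper opens to 93 mm and grips with 3 to 60 N. Pads are 15 mm wide; open, the fingers measure 128 mm over their backs; the gripper's body (75 mm by 188 mm) begins 65 mm behind the grasp point.
Start: joints at [1.126, 0.259, 1.535, -0, 1.348, -0.203], TCP at [131.675, 534.01, 218.653] pointing down, gripper open.
Joint ranges: [-3.14, 3.14], [-0.91, 2.08], [0.19, 2.58], [-1.22, 4.36], [0.22, 2.71], [-3.12, 3.12]. Speed limits (rad/s): [2.57, 2.57, 3.14, 3.14, 3.14, 3.14].

### API

Orientations are given as [roll, pitch, yaw] about the fixed x, y, z axes, in that order (R = Rz(yaw) Ry(pitch) Rx(roll)).
In Python, from bench import robot gives the robot as it stands. The module is installed in compiled form; this text tells all that it offers. Calls block until the motion is done:
- robot.move_ptp(position, orientation): joint-space move of the TCP to a pose.
- robot.move_linear(position, ori=None, speed=150, f_stop=None): straight line of the TCP; ori=None keeps the orientation; speed is the mean speed in mm/s. With f_stop (N) it stops when the force on the tool has changed by that much, and returns True; else False.
- robot.move_j(angles): joint-space move.
- robot.move_gripper(opening): opening from 0.0 (shut) to 1.0 (fully open); the grip force is fixed at half the most; returns when the fingers have stopped.
- robot.sleep(seconds).
- robot.inverse_kinematics(position, orientation): joint angles nearest the present ones, or None.
- robot.get_image(name): name is "side" or "top" or "wrist"; returns a dict with "img" (384x512x3 uint8, blue, green, red), "fovy" (degrees; the focal length in pixels is half the picture's height over the tangent of half this angle, whatever the lens; pixels are square), "cx", "cy" (the principal point, pixels), "eye" and "orientation" of the camera in the world. Camera axes: x right, y down, z forward; pixel columns grow to the right and rows downward; lengths in mm; the calibration is good to about 2 mm. A picture is of the moment at which its call begins. There is no depth.
A pose or a line that the arm cannot do raises robot.MotionError and nothing moves.
- robot.hand_in(): hands the job in, once; it reports no verdict.
Readings, each from a call of its own:
- robot.current_t(): time.
- robot.current_qpos(): joint angles.
- robot.current_joint_vel(): joint speeds.
- robot.current_joint_efforts(): joint torques, N m.
- robot.current_tcp_pos(): TCP position.
- robot.current_eef_rot(): TCP orientation.
- robot.current_contact_force(): force on the tool from outside, world axes, zero at the start.
- robot.current_ft_torque(): the same for the moment, N m.
- robot.current_gripper_width(): opening from 0.0 (shut) to 1.0 (fully open).
Only numpy, scipy, OpenCV 4.12 (cv2) and the standard library are available. Lean on these libraries where they do the work, as an engineer would, in place of code of your own. Each camera call takes 0.05 s, during which the arm holds its last target.

### The job

In the studio, open the battery well of the black talkback pod: squeeze the two side tabs of its round cap together, turn the cap anticlockwise (seen from above) with the tabs held in until it comes up against its stop, and lift it straight off without forcing it against the latch, the stop or the lugs. Set the cap down gently, right way up and wholly on the cork mat, before letting go of it, and leave the other things on the desk undisturbed.

Things in the scene. Friction and masses are not known exactly. Their poses are not given: they have to be found in the camera images.
- pod: Black talkback box fixed to the desk, 145 mm (x) by 110 mm (y), 40 mm high, a round battery well on top. Origin: on the well's vertical axis at desk height, z up; the box spans x -95 to +50, y -55 to +55 mm. Four flat keys, 4 mm high, at x = -75 mm. Collar round the well: fixed, radius 26 to 33 mm, 7 mm high, with notches at the pod's +y and -y that lock the feet of the cap's tabs.
- well (a point): Well axis at the pod's top face, where the cap stands, 40 mm over the desk. Hidden lugs hold the cap down; their angle varies. Turned anticlockwise from its start it comes free after 28 to 77 degrees and about 5 on meets a rigid stop (34 to 81): lift there. By feel: free turning takes up to 0.15 N m (less if eased up 1 mm), 0.22 means the stop, 0.5 is too much. Till free it lifts 2.5 mm.
- cap: Loose grey plastic cap, 60 to 100 g with tabs, on the pod; locked at the start, axes along the pod's. Body 45 mm in diameter, 29 mm high, hollow, standing on its skirt. Origin: centre of its underside, z up. Sideways play 1 mm. Upright tabs at +y and -y. Squeeze them from above, fingers closing along the cap's y, fingertips 10 mm or more over the pod's top to pass over the collar.
- tab1 (a point): Middle of the flat outer face of the tab at the cap's +y, 22.5 mm over the cap's underside. Tab 20 mm wide (cap x), 11 to 34 mm over the underside; its 10 mm wide foot reaches down to 1 mm. It slides inward 5 mm to a hard end on a spring (3.5 N at first, 7 N at the end); at least 4 mm frees the foot from the notch. Springs back if released. Outer faces of the pair: 59 mm apart, 49 squeezed.
- tab2 (a point): The same on the other tab, at the cap's -y.
- mat: Square cork mat, 150 by 150 mm, 5 mm thick, fixed to the desk. Origin: centre of its underside; its top is 5 mm above.
- tumbler: Drinking glass, 68 mm in diameter, 110 mm high, standing on the desk; origin centre of its underside. Leave alone.
- mouse: Black computer mouse, 105 by 60 mm, 32 mm high; origin centre of its underside. Leave alone.
- cell: Steel battery cell standing upright, 25 mm in diameter, 49 mm high; origin centre of its underside. Leave alone.
Not all that is in view belongs to the job. There is more than one size of the mat; the one meant has the size given above.

How it is judged (in metres and radians):
On the way, in this order (a step that is already met when the one before it is completed fails the run):
1. the cap has been turned at least 23 degrees on the pod while still down on it (angle between the x axis of cap and the x axis of pod, either way round above 0.4 rad and z of cap in the frame of pod below 0.045 m and horizontal distance between cap and pod below 0.005 m), for 0.1 s.
2. the cap is lifted clear of the pod, held by the fingers (z of cap in the frame of pod above 0.065 m and contact force between the fingers and cap above 0.5 N), for 0.1 s.
3. the cap rests on the mat, upright, while the fingers still hold it (contact force between cap and mat above 0.1 N and contact force between the fingers and cap above 0.3 N and angle between cap's own z axis and vertical below 0.2 rad and height (world z) of cap below 0.012 m), for 0.05 s.
At the end, for the whole second after the job is handed in: The cap lies at rest, right way up (within 6 degrees), on the cork mat, its centre within 53 mm of the mat's centre along both of the mat's sides (so its round body lies wholly on the mat), released; the well is open (angle between cap's own z axis and vertical below 0.1 rad and z of cap in the frame of mat between 0.002 and 0.009 m and x of cap in the frame of mat between -0.053 and 0.053 m and y of cap in the frame of mat between -0.053 and 0.053 m and linear speed of cap below 0.02 m/s and angular speed of cap below 0.2 rad/s); the robot touches nothing.
It fails at once if the cap is forced: more than 40 N between cap and pod (latch, stop, lugs or seat) (contact force between cap and pod above 40 N).
It fails at once if the cap is banged down on the mat with more than 40 N (contact force between cap and mat above 40 N).
It fails at once if a bystander is disturbed (moved more than 15 mm) (distance of any of tumbler, mouse, cell from where it was at the start of the episode above 0.015 m).
It also fails if it takes over 72 s, if anything falls off the work surface, if the arm or the gripper's body presses on something with over 40 N, if the wrist force passes 120 N, or if a joint passes its speed limit or range.

## Working session

There is one attempt and no reset: what is moved stays moved. The work goes in short steps, each a Python script; the robot and the scene stay as the last script left them, time stands still between calls to the robot, and variables do not carry over. Pictures are saved under pics/ and viewed, and the job is handed in when it is done.

```bash
mkdir -p pics
python3 - <<'E'
from bench import robot
import cv2
for n in ("side","top","wrist"):
    d=robot.get_image(n); cv2.imwrite(f"pics/a_{n}.png",d["img"])
    print(n,d["fovy"],d["cx"],d["cy"],d["eye"],d["orientation"])
print(robot.current_t(),robot.current_eef_rot(),robot.current_contact_force(),robot.current_ft_torque())
E
```

```text
side 43.47440852534169 262.90783654329624 192.6670214963064 [ 316.60532058 -849.60930491  567.01182629] [-2.08114868  0.00215219 -0.23202731]
top 54.807849164613785 256.23310561454326 193.62486276595223 [444.41114933 -36.26515058 834.38257267] [-3.04233829  0.00926659 -1.5712951 ]
wrist 65.07308133898307 260.90090828529475 193.8190687791839 [ 56.00701837 552.66586234 383.64198302] [2.85992731e+00 1.48371665e-03 1.32816264e+00]
0.15 [-3.14027904e+00 -2.50936873e-04  2.89978328e+00] [ 0.05284684 -0.23878112  0.31431451] [-0.02477346 -0.0174125   0.02116461]
```

View pics/a_side.png

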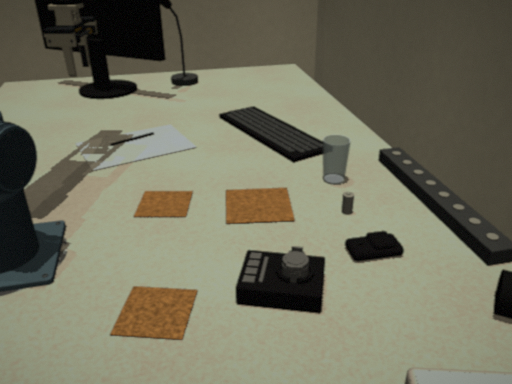

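View pics/a_top.png

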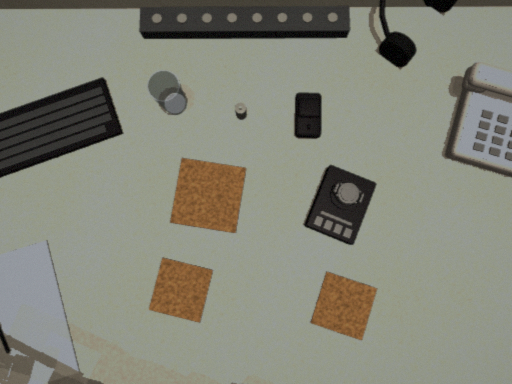

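View pics/a_wrist.png

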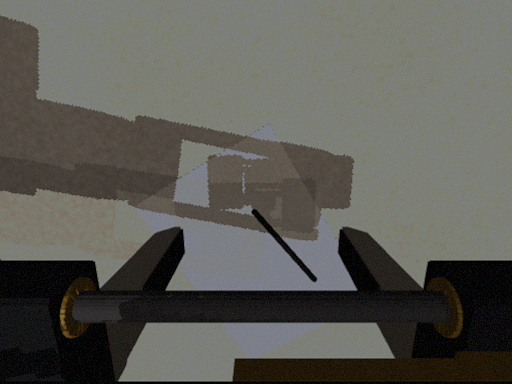

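The large mat is at top-image pixel (208,195), the pod at (340,205), the cap at (348,193) and the keys at about (333,228). I'll localise them now.

```bash
cat > h.py <<'E'
import numpy as np, cv2
from scipy.spatial.transform import Rotation as Ro
def cam(d):
    f=d["img"].shape[0]/2/np.tan(np.radians(d["fovy"])/2)
    return f,Ro.from_euler('xyz',d["orientation"]).as_matrix(),np.array(d["eye"])
def ray(d,u,v,z):
    f,R,e=cam(d); r=R@np.array([(u-d["cx"])/f,(v-d["cy"])/f,1]); return e+r*(z-e[2])/r[2]
def proj(d,p):
    f,R,e=cam(d); q=R.T@(np.array(p)-e); return q[:2]/q[2]*f+[d["cx"],d["cy"]]
E
python3 - <<'E'
from bench import robot
from h import *
d=robot.get_image("top"); im=d["img"]
hsv=cv2.cvtColor(im,cv2.COLOR_BGR2HSV)
m=cv2.inRange(hsv,(3,110,60),(20,255,255)); m=cv2.morphologyEx(m,cv2.MORPH_CLOSE,np.ones((5,5)))
for c in cv2.findContours(m,0,2)[0]:
    if cv2.contourArea(c)<300: continue
    p=np.array([ray(d,*q[0],5)[:2] for q in c],np.float32); r=cv2.minAreaRect(p); print("mat",r)
# pod
g=cv2.cvtColor(im,cv2.COLOR_BGR2GRAY)
m=cv2.inRange(g,0,70)
for c in cv2.findContours(m,0,2)[0]:
    x,y,w,h=cv2.boundingRect(c)
    if cv2.contourArea(c)<50: continue
    for z in (0,40):
        p=np.array([ray(d,*q[0],z)[:2] for q in c],np.float32); print("dark",(x,y,w,h),z,cv2.minAreaRect(p))
s=im[155:255,290:390]; cv2.imwrite("pics/b_pod.png",cv2.resize(s,(600,600),interpolation=cv2.INTER_CUBIC))
d=robot.get_image("side")
s=d["img"][230:320,225:345]; cv2.imwrite("pics/b_pod2.png",cv2.resize(s,(720,540),interpolation=cv2.INTER_CUBIC))
E
```

```text
mat ((282.34808349609375, -218.63497924804688), (114.8342514038086, 114.90505981445312), 71.72400665283203)
mat ((315.55169677734375, 138.25717163085938), (114.59007263183594, 114.73941040039062), 76.24736785888672)
mat ((524.9263916015625, 80.52813720703125), (147.35781860351562, 147.92221069335938), 80.77617645263672)
dark (0, 326, 10, 28) 0 ((206.680419921875, 526.4052124023438), (59.88690948486328, 11.530121803283691), 25.881689071655273)
dark (0, 326, 10, 28) 40 ((218.0771484375, 499.4308776855469), (57.01594161987305, 10.977388381958008), 25.881698608398438)
dark (304, 165, 72, 80) 0 ((503.77410888671875, -216.62876892089844), (117.90179443359375, 152.03662109375), 67.60482025146484)
dark (304, 165, 72, 80) 40 ((500.92822265625, -207.982177734375), (112.24962615966797, 144.748046875), 67.60482025146484)
dark (295, 93, 26, 46) 0 ((709.3057861328125, -146.9398193359375), (57.959800720214844, 106.78119659423828), 88.99545288085938)
dark (295, 93, 26, 46) 40 ((696.60693359375, -141.63409423828125), (55.18122863769531, 101.66212463378906), 88.99544525146484)
dark (0, 78, 123, 100) 0 ((685.65185546875, 443.59368896484375), (145.3979034423828, 296.52081298828125), 20.020729064941406)
dark (0, 78, 123, 100) 40 ((674.0869140625, 420.58953857421875), (138.42752075195312, 282.30572509765625), 20.020732879638672)
dark (445, 67, 67, 110) 0 ((696.4962768554688, -560.449462890625), (155.83602905273438, 227.1175994873047), 74.10492706298828)
dark (445, 67, 67, 110) 40 ((684.411376953125, -535.3203125), (148.3653106689453, 216.22964477539062), 74.10492706298828)
dark (0, 0, 512, 68) 0 ((909.388916015625, -22.3721923828125), (1220.75146484375, 165.8768310546875), 89.62281799316406)
dark (0, 0, 512, 68) 40 ((887.09814453125, -23.03826904296875), (1162.2288818359375, 157.9247589111328), 89.6228256225586)
```

View pics/b_pod.png

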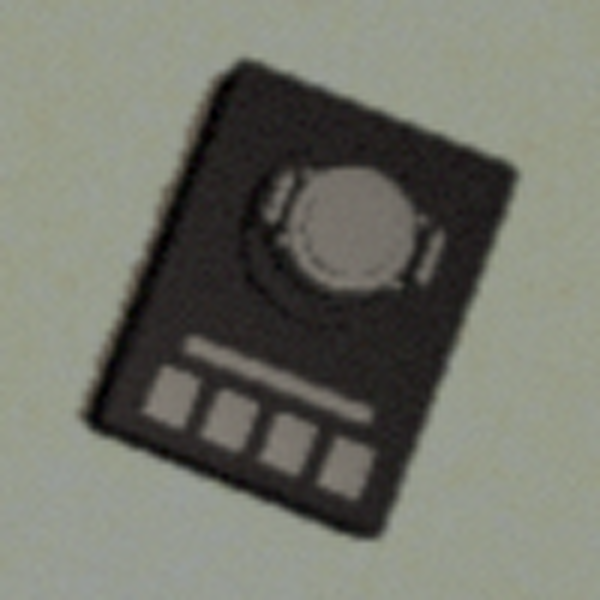

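View pics/b_pod2.png

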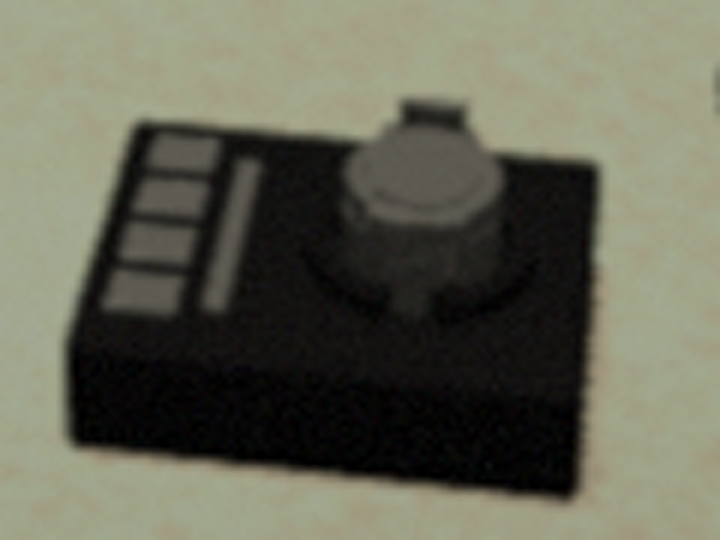

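Run:
```python
from bench import robot
from h import *
d=robot.get_image("top")
p=ray(d,349.2,193,69); print(p)
for y0 in (-22,158):
    for a in (0,40,81):
        q=robot.inverse_kinematics([p[0],p[1],60],[np.pi,0,np.radians((y0+a+180)%360-180)])
        print(y0,a,None if q is None else np.round(q,3))
```

```text
[ 521.66348999 -221.89293075   69.        ]
-22 0 [-0.599  0.441  1.693 -0.     1.008  1.356]
-22 40 [-0.599  0.441  1.693 -0.     1.008  0.658]
-22 81 [-0.599  0.441  1.693 -0.     1.008 -0.058]
158 0 [-0.599  0.441  1.693  0.     1.008 -1.786]
158 40 [-0.599  0.441  1.693  0.     1.008 -2.484]
158 81 [-0.599  0.441  1.693 -0.     1.008  3.084]
```

Run:
```python
from bench import robot
from h import *
y=np.radians(-22); ax=np.array([np.cos(y),np.sin(y)])
d=robot.get_image("wrist"); f,R,e=cam(d)
fw=R[:,2]; print("fwd",fw, "hit z=69 at", ray(d,d["cx"],d["cy"],69)-robot.current_tcp_pos())
c=np.array([521.7,-221.9])
t=c-110*ax
robot.move_ptp([t[0],t[1],200],[np.pi,0,y])
d=robot.get_image("wrist"); cv2.imwrite("pics/c.png",d["img"])
print(robot.current_t(),robot.current_tcp_pos(),d["eye"],d["orientation"],proj(d,[*c,69]))
```

```text
fwd [ 0.26988217 -0.06729768 -0.96053872] hit z=69 at [  12.98516805   -3.18802922 -149.4582049 ]
3.1167 [ 419.96915294 -180.08296288  200.01289774] [ 491.59354244 -208.784909    365.74275938] [ 2.85887738e+00  2.37551935e-04 -1.95424626e+00] [261.95900099  69.09137871]
```

View pics/c.png

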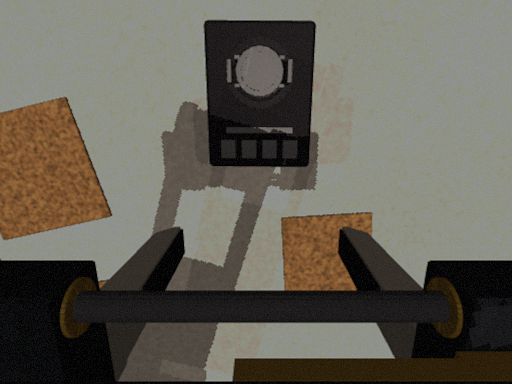

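Run:
```python
from bench import robot
from h import *
y=np.radians(-22); ax=np.array([np.cos(y),np.sin(y)])
c=np.array([521.7,-221.9])
t=c-65*ax
robot.move_ptp([t[0],t[1],110],[np.pi,0,y])
robot.sleep(.2)
d=robot.get_image("wrist"); cv2.imwrite("pics/d.png",d["img"]); np.save("d.npy",d,allow_pickle=True)
s=d["img"][0:220,130:390]; cv2.imwrite("pics/d2.png",cv2.resize(s,(709,600),interpolation=cv2.INTER_CUBIC))
print(robot.current_t(),robot.current_tcp_pos(),d["eye"],d["orientation"],proj(d,[*c,69]))
```

```text
3.85 [ 461.97674134 -197.97465408  111.86475201] [ 533.22476301 -226.36667342  277.94674865] [ 2.86206135e+00 -7.98334241e-04 -1.95537950e+00] [260.92531422 126.37647661]
```

View pics/d2.png

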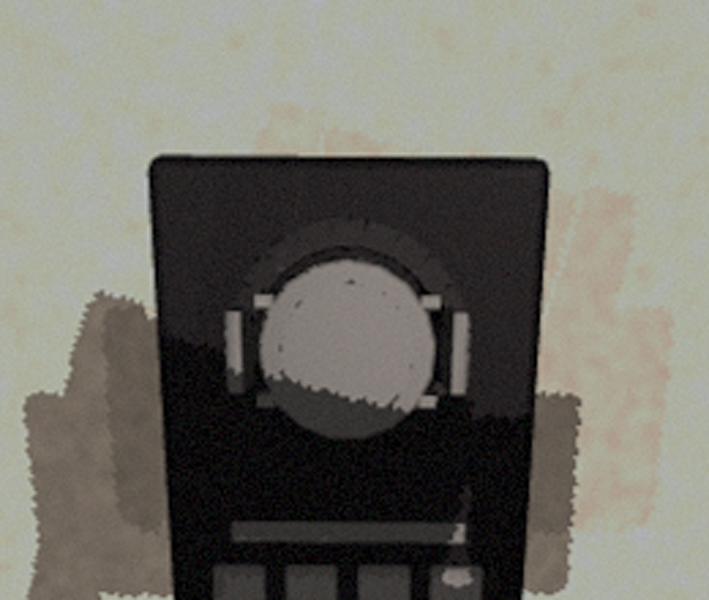

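Run:
```python
from h import *
d=np.load("d.npy",allow_pickle=True).item()
k=709/260
P=lambda u,v,z: ray(d,130+u/k,v/k,z)[:2]
print("cap",P(347.5,349,69))
l=P(225,351.5,74);r=P(470,354.5,74);print("tabs",(l+r)/2,np.linalg.norm(l-r),np.degrees(np.arctan2(*(l-r)[::-1]))-90)
g=cv2.cvtColor(d["img"],cv2.COLOR_BGR2GRAY).astype(float); g=cv2.GaussianBlur(g,(3,3),0)
# edges of the pod: subpixel by rows/cols
def cross(a,t):
    i=np.argmax(a<t); return i-1+(a[i-1]-t)/(a[i-1]-a[i])
top=np.array([[u,cross(g[30:90,u],75)+30] for u in range(192,325)])
L=np.array([[cross(g[v,130:200],75)+130,v] for v in range(65,100)])
Rr=np.array([[389-cross(g[v,300:390][::-1],75),v] for v in range(65,100)])
for n,A in (("top",top),("L",L),("R",Rr)):
    W=np.array([ray(d,*a,40)[:2] for a in A],np.float32)
    vx,vy,x,y_=cv2.fitLine(W,cv2.DIST_HUBER,0,.01,.01).ravel(); a=np.degrees(np.arctan2(vy,vx))
    print(n,a,(a+45)%90-45,x,y_)
    y=np.radians(-22); 
    print("  pod-frame coords about cap", Ro.from_euler('z',-y).as_matrix()[:2,:2]@(np.array([x,y_])-P(347.5,349,69)))
```

```text
cap [ 521.60119379 -219.29951867]
tabs [ 520.98930289 -219.12480104] 59.680309570512904 -22.72583674548902
top 67.68248 -22.31752 567.9862 -234.05058
  pod-frame coords about cap [48.53328038  3.69918286]
L -22.57773 -22.57773 573.19275 -182.13766
  pod-frame coords about cap [33.91378156 53.78240768]
R -22.184471 -22.184471 531.7683 -281.1971
  pod-frame coords about cap [ 32.61403347 -53.58178116]
```

Run:
```python
from bench import robot
from h import *
y=np.radians(-22.4); c=[521.2,-219.3]
robot.move_ptp([*c,110],[np.pi,0,y])
print(robot.move_linear([*c,53],[np.pi,0,y],speed=80,f_stop=8))
robot.sleep(.2)
Rz=Ro.from_euler('z',-y)
def st(n):
    print(n,round(robot.current_t(),2),round(robot.current_gripper_width()*93,2),np.round(robot.current_tcp_pos(),2),"F(pod)",np.round(Rz.apply(robot.current_contact_force()),2),"M",np.round(robot.current_ft_torque(),3))
st("down")
for w in (62,60,59,58,57):
    robot.move_gripper(w/93); st(w)
d=robot.get_image("wrist"); cv2.imwrite("pics/e.png",d["img"])
```

```text
False
down 5.28 92.84 [ 521.58 -219.54   53.59] F(pod) [ 0.11 -0.5  -0.35] M [0.015 0.19  0.063]
62 5.98 61.98 [ 521.21 -219.31   52.97] F(pod) [ 0.22 -0.25 -0.4 ] M [0.076 0.098 0.037]
60 6.26 60.02 [ 521.2  -219.3    53.01] F(pod) [ 0.61 -0.11 -0.36] M [0.039 0.146 0.04 ]
59 6.48 59.24 [ 521.27 -219.2    53.01] F(pod) [-0.64  0.61 -0.09] M [ 0.166  0.133 -0.078]
58 6.7 58.0 [ 521.17 -219.33   53.03] F(pod) [ 0.14 -0.35 -0.17] M [ 0.08   0.2   -0.008]
57 6.92 57.12 [ 521.21 -219.33   53.05] F(pod) [-0.08  0.58  1.06] M [0.05  0.138 0.029]
```

View pics/e.png

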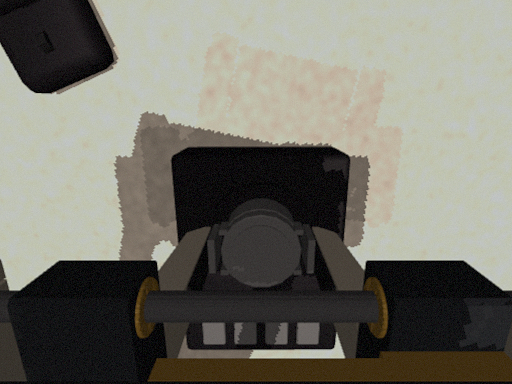

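The cap sits midway between the pads, at about (262,245), and the forces are near zero. I'll keep squeezing in steps.

```bash
cat >> h.py <<'E'
Y0=np.radians(-22.4); RZ=Ro.from_euler('z',-Y0)
def st(robot,n):
    F=RZ.apply(robot.current_contact_force());M=np.array(robot.current_ft_torque())
    print(n,round(robot.current_t(),2),round(robot.current_gripper_width()*93,2),np.round(robot.current_tcp_pos(),2),"F",np.round(F,2),"M",np.round(M,3),flush=True)
    return F,M
E
python3 - <<'E'
from bench import robot
from h import *
for w in (55,53,51,50,49.3):
    robot.move_gripper(w/93); F,M=st(robot,w)
    if np.abs(F).max()>8: break
E
```

```text
55 7.25 55.07 [ 521.2  -219.32   53.05] F [ 0.42 -0.27  1.35] M [ 0.07   0.247 -0.008]
53 7.53 53.25 [ 521.21 -219.3    53.04] F [-0.01 -0.9   1.29] M [0.078 0.196 0.049]
51 7.8 51.17 [ 521.21 -219.32   53.04] F [0.03 0.22 1.55] M [ 0.09   0.257 -0.029]
50 8.03 50.36 [ 521.21 -219.34   53.05] F [-0.58  0.36  0.76] M [ 0.056  0.184 -0.019]
49.3 8.24 49.64 [ 521.21 -219.29   53.05] F [-0.67  0.96  2.96] M [0.103 0.178 0.107]
```

```bash
cat >> h.py <<'E'
C0=[521.2,-219.3]
def avg(robot,n=6,dt=.02):
    F=[];M=[]
    for i in range(n):
        F.append(RZ.apply(robot.current_contact_force()));M.append(robot.current_ft_torque()); robot.sleep(dt)
    return np.mean(F,0),np.mean(M,0),np.std(M,0)
def turn(robot,a0,a1,step,z,lim,base):
    a=a0
    while a<a1:
        a+=step
        robot.move_ptp([*C0,z],[np.pi,0,Y0+np.radians(a)])
        F,M,s=avg(robot,4)
        print(a,round(robot.current_t(),2),"F",np.round(F,1),"M",np.round(M,3),flush=True)
        if abs(M[2]-base)>lim or np.abs(F).max()>20: return a,True
    return a,False
E
python3 - <<'E'
from bench import robot
from h import *
robot.move_gripper(0.4); F,M=st(robot,"closed")
print(avg(robot,8))
robot.move_linear([*C0,54.2],[np.pi,0,Y0],speed=10,f_stop=10)
F,M,s=avg(robot,8); print("up",F,M,s,robot.current_t()); np.save("base.npy",M)
print(turn(robot,0,8,2,54.2,.2,M[2]))
E
```

```text
closed 8.46 48.16 [ 521.26 -219.29   53.24] F [-1.65  0.83  4.74] M [0.18  0.371 0.03 ]
(array([-1.19927543,  0.58442849,  4.695948  ]), array([0.19244148, 0.38544654, 0.00386296]), array([0.02802582, 0.02856667, 0.02117459]))
up [-0.10577071 -0.13480112 -1.01968027] [0.02577975 0.15209956 0.00540534] [0.02645346 0.03069148 0.03209554] 8.9917
2 9.31 F [ 0.1  0.1 -1.1] M [0.023 0.164 0.004]
4 9.62 F [ 0.5 -0.5 -0.2] M [ 0.02   0.171 -0.014]
6 9.94 F [ 0.  -0.4 -0.8] M [0.006 0.159 0.002]
8 10.26 F [-0.1  0.3 -0.3] M [-0.013  0.165  0.016]
(8, False)
```

Run:
```python
from bench import robot
from h import *
print(turn(robot,8,84,2,54.2,.17,np.load("base.npy")[2]))
F,M,s=avg(robot,10); print(F,M,robot.current_eef_rot())
d=robot.get_image("wrist"); cv2.imwrite("pics/f.png",d["img"])
```

```text
10 10.57 F [-0.4  0.  -1. ] M [0.016 0.15  0.007]
12 10.89 F [ 0.2  0.2 -0.7] M [-0.004  0.148 -0.011]
14 11.21 F [ 0.4  0.2 -1. ] M [ 0.019  0.148 -0.   ]
16 11.53 F [ 0.2 -0.  -0.6] M [-0.014  0.163  0.004]
18 11.84 F [ 0.1 -0.2 -1. ] M [-0.021  0.166 -0.013]
20 12.16 F [-0.5  0.4 -1.2] M [-0.007  0.172  0.005]
22 12.47 F [ 0.6 -0.  -0.5] M [0.004 0.156 0.017]
24 12.79 F [ 0.1 -0.1 -1.1] M [-0.024  0.173  0.016]
26 13.11 F [-0.1  0.  -0.8] M [-0.022  0.183  0.02 ]
28 13.43 F [ 0.1 -0.4 -1. ] M [-0.016  0.15   0.023]
30 13.74 F [ 0.1  0.1 -0.9] M [-0.005  0.136 -0.   ]
32 14.06 F [ 0.  -0.1 -1.1] M [-0.007  0.16  -0.006]
34 14.38 F [ 0.2 -0.1 -0.5] M [-0.036  0.154 -0.003]
36 14.69 F [-0.1  0.1 -0.7] M [-0.047  0.137 -0.006]
38 15.01 F [ 0.2  0.1 -1.1] M [-0.038  0.15   0.007]
40 15.32 F [ 0.5 -0.2 -0.6] M [-0.048  0.14   0.004]
42 15.64 F [ 0.1 -0.6 -1. ] M [-0.024  0.139  0.001]
44 15.96 F [ 0.1 -0.2 -0.5] M [-0.04   0.161  0.018]
46 16.27 F [ 0.4 -0.  -1.1] M [-0.025  0.144  0.031]
48 16.59 F [ 0.2  0.  -0.7] M [-0.023  0.13   0.008]
50 16.91 F [ 0.4  0.2 -0.8] M [-0.052  0.136 -0.019]
52 17.23 F [-0.1 -0.3 -0.9] M [-0.084  0.121 -0.033]
54 17.54 F [ 0.1 -0.6 -1.3] M [-0.102  0.066 -0.032]
56 17.86 F [ 0.9 -0.  -1.2] M [-0.124  0.026 -0.315]
(56, True)
[ 1.09296691 -0.02856904 -1.10574906] [-0.15779266  0.00072082 -0.28432186] [ 3.14139890e+00 -1.36850934e-04  5.85747333e-01]
```

View pics/f.png

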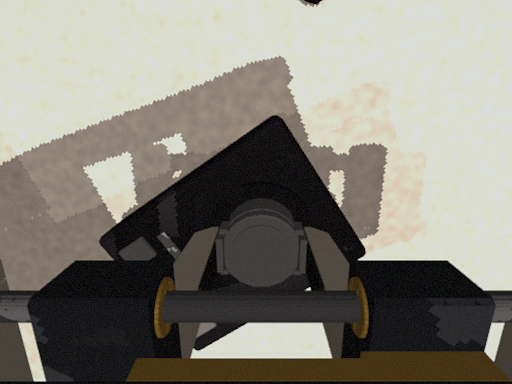

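Torque jumped to 0.3 N m at 56°, so this is the stop. I'll back off 1.5° and lift gently.

Run:
```python
from bench import robot
from h import *
a=Y0+np.radians(54.5)
robot.move_ptp([*C0,54.2],[np.pi,0,a])
print(avg(robot,6))
for z in (56.5,59,64,75):
    r=robot.move_linear([*C0,z],[np.pi,0,a],speed=15,f_stop=6)
    F,M=st(robot,(z,r))
    if r: break
```

```text
(array([ 1.45644745, -0.45551582, -1.03347876]), array([-0.20144359, -0.06916439, -0.07615917]), array([0.02259935, 0.0349085 , 0.03524748]))
(56.5, False) 18.73 47.98 [ 521.31 -219.3    56.62] F [ 2.62 -0.44 -2.21] M [-0.156 -0.135 -0.09 ]
(59, False) 19.04 48.03 [ 521.32 -219.3    59.22] F [ 1.31  0.49 -2.23] M [-0.096 -0.135 -0.073]
(64, False) 19.52 47.9 [ 521.15 -219.35   64.3 ] F [ 0.89 -0.28 -0.44] M [-0.136 -0.001 -0.076]
(75, False) 20.41 48.15 [ 521.14 -219.28   74.96] F [ 0.51 -0.81 -0.78] M [-0.037  0.127 -0.035]
```

Run:
```python
from bench import robot
from h import *
a=Y0+np.radians(54.5)
robot.move_linear([*C0,150],[np.pi,0,a],speed=100)
robot.move_linear([524.9,80.5,150],[np.pi,0,a],speed=150)
robot.sleep(.3); st(robot,"over mat")
for n in("side","top"):
    d=robot.get_image(n); cv2.imwrite(f"pics/g_{n}.png",d["img"])
    if n=="side":
        u,v=proj(d,[524.9,80.5,150]).astype(int); print(u,v)
        s=d["img"][max(v-60,0):v+120,u-120:u+120]; cv2.imwrite("pics/g2.png",cv2.resize(s,(720,540),interpolation=cv2.INTER_CUBIC))
```

```text
over mat 23.76 47.89 [524.94  80.25 149.99] F [-0.5  -0.45 -1.84] M [-0.031  0.176  0.044]
258 145
```

View pics/g2.png

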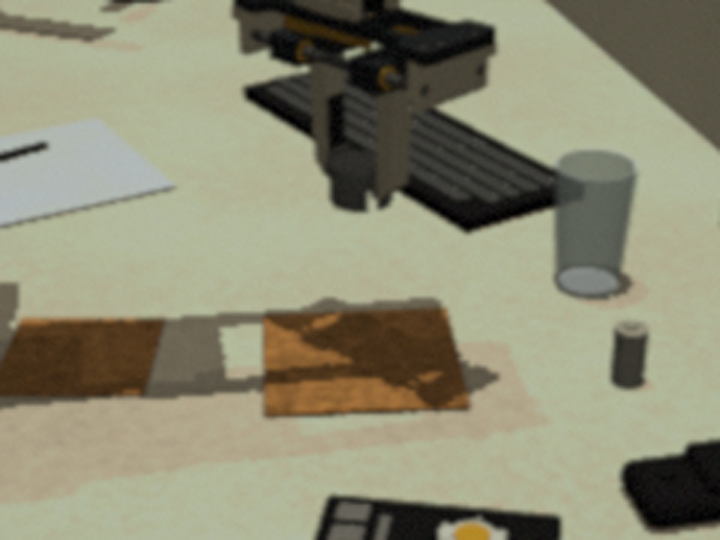

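View pics/g_top.png

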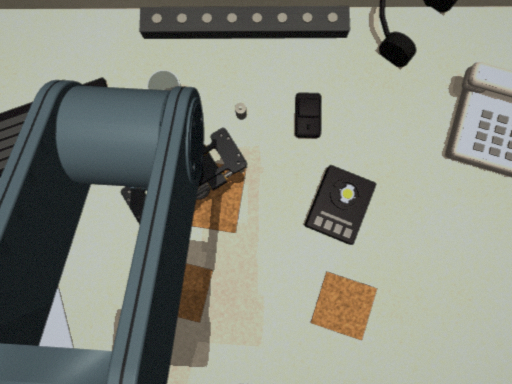

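The cap is upright in the fingers, and the well is open at top-image pixel (347,194). Next I lower it onto the mat.

Run:
```python
from bench import robot
from h import *
a=Y0+np.radians(54.5); o=[np.pi,0,a]
robot.move_linear([524.9,80.5,35],o,speed=100); robot.sleep(.3); print(avg(robot,6))
z=35
r=robot.move_linear([524.9,80.5,12],o,speed=12,f_stop=4)
robot.sleep(.3); F,M,s=avg(robot,8); print(r,robot.current_tcp_pos(),F,M)
```

```text
(array([ 0.00255659, -0.12299155, -0.73125401]), array([-0.04071965,  0.12864469, -0.01037705]), array([0.02256086, 0.01643715, 0.01979646]))
True [524.93288394  80.51591103  18.25005401] [-0.2049299  -0.41855352  5.1595438 ] [-0.05013877  0.23615001  0.02239965]
```

Run:
```python
from bench import robot
from h import *
o=[np.pi,0,Y0+np.radians(54.5)]
for w in (52,56,60,66,93):
    robot.move_gripper(w/93)
robot.sleep(.2); F,M=st(robot,"open")
robot.move_linear([524.9,80.5,150],o,speed=60)
robot.move_ptp([380,-50,220],[np.pi,0,Y0]); robot.sleep(.3); st(robot,"away")
for n in("side","top"):
    d=robot.get_image(n); cv2.imwrite(f"pics/h_{n}.png",d["img"])
```

```text
open 29.51 92.79 [524.09  80.54  17.44] F [-0.09  0.76 -0.15] M [-0.061  0.153 -0.071]
away 33.01 92.93 [380.35 -49.53 219.55] F [-0.   -0.5   0.45] M [ 0.061  0.18  -0.022]
```

View pics/h_side.png

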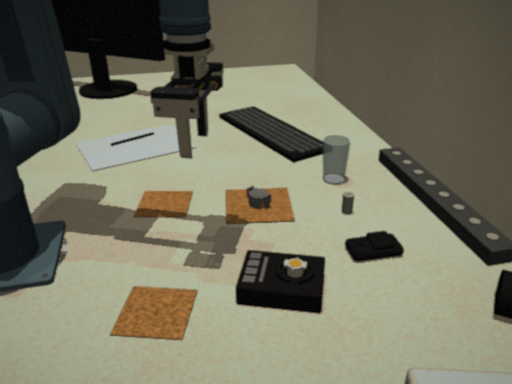

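View pics/h_top.png

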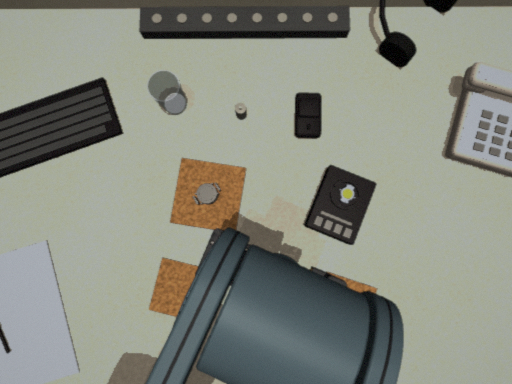

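The cap stands upright at the middle of the large mat, at top-image pixel (207,194), and the bystanders have not moved. I'm handing in.

Run:
```python
from bench import robot
print(robot.hand_in(), robot.current_t())
```

```text
the job is handed in; nothing more can be done
the job is handed in; nothing more can be done
```

The pod's battery well is open and its cap stands upright near the centre of the 150 mm cork mat. I handed the job in at about 33 s of the 72 s allowed; the hand-in reports no verdict.

- **Opening:** I squeezed the tabs fully (48–49 mm apart) and eased the cap up about 1 mm. I then turned it anticlockwise to about 56°, where the torque jumped to about 0.3 N m, which I took as the stop. That is over the 0.22 N m that marks the stop and under the 0.5 N m limit.
- **Lifting:** I backed off 1.5° and lifted slowly. The cap came off with no more than about 3 N on the tool.
- **Setting down:** It touched the mat at the expected height with about 6 N of contact force. I let go in small steps.
- **Last checks:** The final side and top pictures show the cap upright at the mat centre, the cell visible in the open well, and the tumbler, mouse and cell where they were at the start. The gripper was clear of everything.
- **Disagreement:** The top and wrist cameras placed the cap's axis about 2.6 mm apart. I went with the wrist camera, and the near-zero side forces during the squeeze supported that choice. No check failed.

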